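# Switch off the kettle and hold it clear while its base is wiped

### The arm

A 6-joint arm with a two-finger parallel gripper is mounted at the origin on the work surface. World frame = base frame: x ahead of the robot, y to its left, z up, the work surface at z = 0. Lengths are in m, angles in degrees, forces in N, time in s.
With the tool pointing down it reaches from about 0.35 to 0.875 m from the base axis. Payload 4.2 kg.
Tool frame: the origin (TCP) lies between the finger pads, 19 mm behind the fingertips; this is the grasp point; z points along the fingers, y is the direction in which the jaws open and shut (so a half turn about z gives the same grasp; the last joint's range is limited). The gripper opens to 87 mm and grips with 3 to 60 N. Pads are 19 mm wide; open, the fingers measure 117 mm over their backs; the gripper's body (75 mm by 190 mm) begins 51 mm behind the grasp point.
Start: joints at [-56.517, 22.042, 0.453, 0, -68.411, -14.817], TCP at [0.2, -0.592, 0.241] pointing down, gripper open.
Joint ranges: [-179.83, 179.83], [-69.29, 118.12], [-61.27, 80.66], [-181.25, 117.63], [-171.15, -9.14], [-177.46, 177.46]. Speed limits (degrees/s): [159.86, 159.86, 180, 180, 180, 180].

### API

Orientations are given as a 3x3 rotation matrix whose columns are the frame's x, y, z axes.
In Python, from station import r gives the robot as it stands.
- The arm moves only by the tool carry_out, never from a script. Its argument "steps" is a list of rows, each a list of 2 entries, a list of its own where there are three numbers: the shift along the tool's x, y, z in cm, then the turn about the tool's z in degrees. In form: [[[x, y, z], twist], ...]. A call has 1 to 20 rows; each row is the pose to reach, as a shift and turn from the pose measured when the call began, along the tool's axes at that moment; what a row does not reach only later rows make up. A row lasts 1/10 s, in which the tool goes at most 50 mm and 8.59 degrees, less where a joint would pass 70% of its speed; a pose out of reach is approached as far as the arm can. A call with a gripper value outside its range is refused whole. "gripper" is the gripper's target within -1 to 1 (fully open at 1, half-way at 0, shut at -1), set as the call begins (left out, the last holds). The fingers move at their own pace and stop on an object; the grip force is fixed at half the most. Time passes only in rows, so rows that repeat a pose let the fingers close. It gives the time, the measured TCP pose, the force and the opening at its end, in the units of the state.
- r.sense(): the state, without advancing time (a new reading comes with each control period).
- r.capture(name): name is "scene" or "side" or "wrist"; returns the picture (400x640x3 uint8, red, green, blue); there is no depth.
- r.calibration(name): a dict with "camera_matrix" (3x3 intrinsics, pixels), "world_from_camera" (4x4, takes a point from camera to world coordinates). Camera axes: x right, y up, looking along -z (the intrinsics and any distortion apply to the point x, -y, -z); pixel columns grow to the right and rows downward; lengths in m; the calibration is good to about 2 mm. A picture is of the moment at which its call begins: read the wrist's pose just before it. calibration takes no time and is no camera call; for the wrist camera it gives the pose at the moment of the call.
- r.finish_job(): hands the job in, once; it reports no verdict.
Trained networks look in the newest picture that a camera, given by its name, has taken for a name from the list of things; names that differ only in an ending like _2 or _b are one class to them, and where a whole thing is asked for, a point or a joint stands for the part that bears it (a point fixed in the world has none). Each returns a list of dicts, best first, with "confidence" (0 to 1); they miss things now and then, are a little off and sometimes report something else, mostly with a low value. They report only what shows in the picture. A call takes as long as a camera call. They do not tell look-alikes from the thing itself.
- r.cut_out(camera, target): "pixels" (400x640 bool, what is visible of it).
- r.place_of(camera, target): "centre" ([x, y, z] in m, in world coordinates, good to about 4 mm: a listed point, or the origin of a listed thing).
The state is a dict: "time_s": time; "joints": joint angles; "joint_velocities": joint speeds; "effort": joint torques, N m; "tcp_pos": TCP position; "ee_rot": TCP orientation; "wrist_force": force on the tool from outside, world axes, zero at the start; "moment": the same for the moment, N m; "gripper_width": opening from 0.0 (shut) to 1.0 (fully open).
Only numpy, scipy, OpenCV 4.12 (cv2) and the standard library are available. Lean on these libraries where they do the work, as an engineer would, in place of code of your own. Each camera call takes 0.05 s, during which the arm holds its last target. There are 200 camera calls.

### The job

I want to wipe the kettle's base: switch it off first by pressing the push switch on the base fully down and letting it come back up while the kettle is still standing there, then take the kettle by its top handle, lift it straight up and hold it level and still right above its base, about 10 cm clear. Keep it level all the way, leave the mug, the jar and the shaker as they stand, and finish while holding the kettle there; do not set it down.

Things in the scene. Friction and masses are not known exactly. Their poses are not given: they have to be found in the camera images.
- kettle: Steel electric kettle, 136 mm wide at the foot, 196 mm high, 0.5 to 0.9 kg. Origin: centre of its underside (20 mm above the worktop when on its base); x towards the short spout (tip 107 mm out, 112 mm high), z up. Centre of mass within 5 mm of the axis, 65 mm up. The foot's 32 mm socket drops 9 mm over the base's contact pin: lift straight. Spout never nearer than 1.2 rad to the base's panel.
- kettle_grip (a point): Middle of the kettle's handle, on its axis, 186 mm above its underside; axes as the kettle's. The handle is a fixed arch over the lid in line with the spout: a level black grip bar 104 mm long (kettle x), 22 mm wide (y), 20 mm high, on two 10 mm rods up to 67 mm from the axis. 39 mm are free between bar and lid knob. Held by its middle the kettle hangs level, held off it the kettle tips.
- kettle_base: The kettle's black base, fixed. Origin: centre of its round seat, at worktop level; z up. Seat 156 mm wide, its top 20 mm above the worktop; central contact pin 22 mm wide, 12 mm high. A control panel, 84 mm wide and 18 mm high, reaches along -x to 158 mm from the centre, to the robot's right (base yaw 1.0 to 2.1 rad).
- kettle_switch_top (a point): Centre of the top of the only push switch, on the base's panel 125 mm from the base's centre along its -x: steel cap 26 mm wide in a grey collar 42 mm wide, 22 mm high. Cap top 32 mm above the worktop when up; this point moves with it. The kettle stands on its +x side: body and handle come no nearer than 55 mm to the switch's axis, so turn the gripper's narrow side to it.
- kettle_switch (a joint): Travel of the push switch in m: 0 up, 0.006 fully down. A spring returns it: it starts to move at about 1.5 N and is fully down at 5 N.
- mug: White mug, bystander: 80 mm wide, 92 mm high. Origin: centre of its underside, z up. The three bystanders stand 185 to 235 mm from the base's centre, round its left and far sides; which is where changes.
- jar: Amber glass jar with a steel lid, bystander: 76 mm wide, 115 mm high. Origin: centre of its underside, z up.
- shaker: Steel salt shaker, bystander: 48 mm wide, 90 mm high. Origin: centre of its underside, z up.
There are look-alikes about, which are no part of the job. What is meant by the kettle is not pink or purple, and is the larger of those in its own colour.

How it is judged:
By the outcome, as a careful person would: the job done as asked, in the order asked, and still so for the second after the job is handed in, while the arm keeps its last pose, push and grip.
It also fails if it takes over 61 s, if anything falls off the work surface, if the arm or the gripper's body presses on something with over 40 N, if the wrist force passes 120 N, or if a joint passes its speed limit or range.

## Working session

There is one attempt and no reset: what is moved stays moved. The work goes in short steps, Python scripts to look and compute and a tool call to move; the robot and the scene stay as the last step left them, time stands still between calls to the robot, and variables do not carry over. Pictures are saved under pics/ and viewed, about 8 in all and at most 12, crops included, and the job is handed in when it is done.

Besides the shell and the picture viewer there is one more tool, called by a JSON object that holds its "api" and its "payload". carry_out: Moves the arm, as the interface text tells. Its arguments: {"type":"object","properties":{"steps":{"type":"array","items":{"type":"array"}},"gripper":{"type":"number"}},"required":["steps"]}

```bash
mkdir -p pics; python3 - <<'E'
from station import r
import cv2, numpy as np
s=r.sense(); print({k:np.round(v,3).tolist() for k,v in s.items()})
for c in ("scene","side"):
    im=r.capture(c); cv2.imwrite(f"pics/{c}0.png",im[:,:,::-1])
    for t in ("kettle","kettle_grip","kettle_base","kettle_switch_top","mug","jar","shaker"):
        print(c,t,[(np.round(d["centre"],3).tolist(),round(d["confidence"],2)) for d in r.place_of(c,t)])
E
```

```text
{'time_s': 0.0, 'joints': [-56.517, 22.092, 0.379, -0.028, -68.409, -14.815], 'joint_velocities': [0.055, -0.021, 0.077, 0.136, 0.005, 0.058], 'effort': [-0.0, -39.067, 18.741, 4.22, 0.011, -0.0], 'tcp_pos': [0.2, -0.592, 0.24], 'ee_rot': [[-0.947, -0.32, -0.001], [-0.32, 0.947, 0.002], [0.0, 0.002, -1.0]], 'wrist_force': [0.169, -0.07, 0.893], 'moment': [0.008, -0.023, 0.03], 'gripper_width': 0.999}
scene kettle [([0.745, -0.209, 0.001], 0.95), ([0.414, -0.166, -0.001], 0.88), ([0.363, 0.112, 0.003], 0.84), ([0.577, 0.054, 0.021], 0.6)]
scene kettle_grip [([0.417, -0.167, 0.185], 0.97), ([0.739, -0.206, 0.123], 0.93), ([0.366, 0.113, 0.142], 0.74), ([0.573, 0.053, 0.206], 0.69)]
scene kettle_base [([0.578, 0.053, 0.003], 0.89)]
scene kettle_switch_top [([0.602, -0.07, 0.031], 0.44)]
scene mug [([0.558, 0.266, -0.004], 0.83)]
scene jar [([0.774, -0.005, 0.0], 0.78)]
scene shaker [([0.737, 0.18, -0.003], 0.75)]
side kettle [([0.744, -0.204, -0.002], 0.97), ([0.57, 0.055, 0.022], 0.71), ([0.419, -0.162, 0.003], 0.71), ([0.365, 0.111, 0.003], 0.66)]
side kettle_grip [([0.417, -0.166, 0.184], 0.85), ([0.574, 0.052, 0.209], 0.79), ([0.365, 0.113, 0.143], 0.65), ([0.74, -0.21, 0.12], 0.57)]
side kettle_base [([0.577, 0.052, 0.001], 0.67), ([0.571, 0.054, 0.02], 0.39)]
side kettle_switch_top [([0.557, 0.262, -0.0], 0.55)]
side mug [([0.556, 0.264, 0.001], 0.76)]
side jar [([0.776, -0.002, -0.001], 0.84)]
side shaker [([0.735, 0.189, -0.001], 0.68)]
```

View pics/scene0.png

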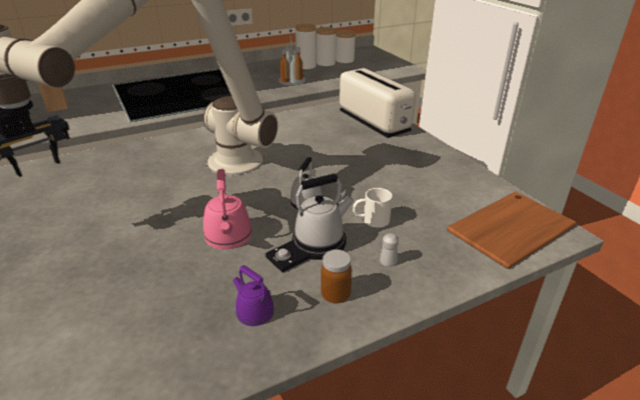

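View pics/side0.png

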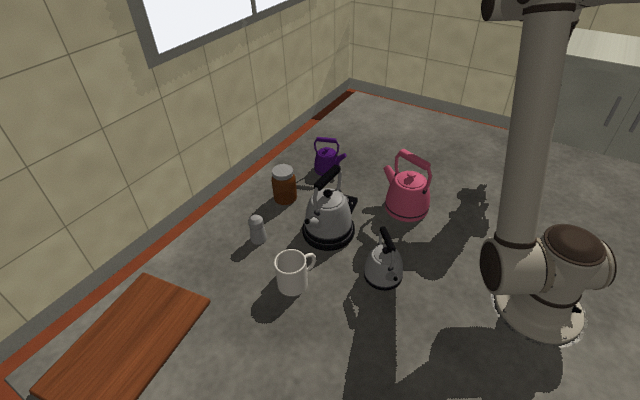

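Candidates for the kettle are the steel one on the base at scene (320,215), the small steel one behind it at (303,185), the pink one at (227,220) and the purple one at (254,300). The first fits: steel, the larger of the two steel ones, and standing on the base. I'll confirm this in an enlarged crop.

```bash
python3 - <<'E'
import cv2, numpy as np
a=cv2.imread("pics/scene0.png")[150:280,255:355]; b=cv2.imread("pics/side0.png")[155:285,295:395]
f=lambda i:cv2.resize(i,None,fx=4,fy=4,interpolation=cv2.INTER_CUBIC)
cv2.imwrite("pics/crop1.png",np.hstack([f(a),f(b)]))
E
```

```text
(no output)
```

View pics/crop1.png

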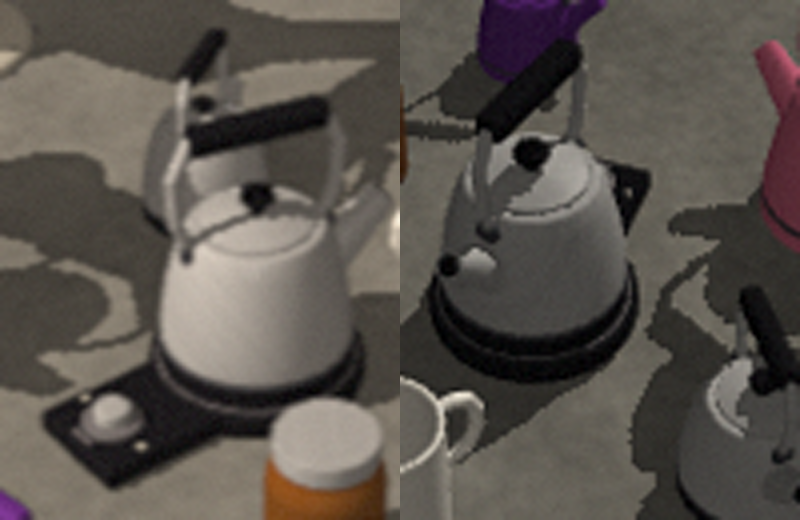

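The crop shows the large steel kettle standing on the base, its spout at scene (349,201). The switch cap is at scene (283,252). The small steel look-alike behind it stands directly on the worktop. Now I'll work out the handle yaw from the bar ends.

```bash
cat > h.py <<'E'
from station import r
import cv2, numpy as np
def ray(cam,px,z,cal=None):
    c=cal or r.calibration(cam); K=np.array(c["camera_matrix"]); T=np.array(c["world_from_camera"])
    d=np.linalg.inv(K)@[px[0],px[1],1]; d=T[:3,:3]@(d*[1,-1,-1]); o=T[:3,3]
    return o+d*(z-o[2])/d[2]
def proj(c,p):
    K=np.array(c["camera_matrix"]); T=np.linalg.inv(np.array(c["world_from_camera"]))
    q=(T@np.append(p,1))[:3]*[1,-1,-1]; q=K@q; return q[:2]/q[2]
E
python3 - <<'E'
from h import *
print(r.calibration("scene").keys())
for cam,a,b in (("scene",(302.5,184.5),(336.2,177.5)),("side",(337,169.5),(317.5,185.5))):
    A,B=ray(cam,a,.206),ray(cam,b,.206); d=B-A
    print(cam,A.round(4),B.round(4),((A+B)/2).round(4),np.hypot(*d[:2]).round(3),np.degrees(np.arctan2(d[1],d[0])).round(1))
print("switch",ray("scene",(283,251.5),.031).round(4))
s=r.sense();c=r.calibration("wrist")
T=np.eye(4);T[:3,:3]=s["ee_rot"];T[:3,3]=s["tcp_pos"]
print((np.linalg.inv(T)@c["world_from_camera"]).round(3),np.array(c["camera_matrix"]).round(1))
E
```

```text
dict_keys(['camera_matrix', 'world_from_camera'])
scene [0.5734 0.0067 0.206 ] [0.5821 0.1022 0.206 ] [0.5778 0.0544 0.206 ] 0.096 84.8
side [0.5679 0.0098 0.206 ] [0.5763 0.0939 0.206 ] [0.5721 0.0518 0.206 ] 0.084 84.3
switch [ 0.6025 -0.069   0.031 ]
[[ 0.001  0.958  0.286  0.08 ]
 [ 1.    -0.001 -0.001 -0.   ]
 [-0.     0.286 -0.958 -0.143]
 [ 0.     0.     0.     1.   ]] [[350.8   0.  322.2]
 [  0.  350.8 200.3]
 [  0.    0.    1. ]]
```

Handle yaw is about 84.5°, measured the same from both cameras, and base yaw is about 101°. I'll move above the switch with the jaws shut and the wrist camera facing away from the kettle.

{"api": "carry_out", "payload": {"steps": [[[0, 0, -5], 0], [[0, 0, -9], 0], [[-5, 3.3, -9], -8], [[-9, 6, -9], -16], [[-13, 8.7, -9], -24], [[-17, 11.3, -9], -32], [[-21, 14, -9], -40], [[-25, 16.7, -9], -48], [[-29, 19.3, -9], -56], [[-33, 22, -9], -64], [[-37, 24.7, -9], -72], [[-41, 27.3, -9], -80], [[-45, 30, -9], -82.3], [[-49, 32.7, -9], -82.3], [[-52, 34.7, -9], -82.3], [[-54.8, 36.6, -9], -82.3], [[-54.8, 36.6, -9], -82.3], [[-54.8, 36.6, -9], -82.3], [[-54.8, 36.6, -9], -82.3]], "gripper": -1}}

```text
time_s: 2.7
tcp_pos: [0.6016, -0.0706, 0.3315]
ee_rot: [[0.19, -0.982, -0.0], [-0.982, -0.19, -0.0], [0.0, 0.0, -1.0]]
wrist_force: [0.5, 0.5, 0.2]
gripper_width: -0.001
```

```bash
python3 - <<'E'
from h import *
c=r.calibration("wrist"); im=r.capture("wrist"); cv2.imwrite("pics/w1.png",im[:,:,::-1])
for t in ("kettle","kettle_grip","kettle_base","kettle_switch_top"):
    print(t,[(np.round(d["centre"],4).tolist(),round(d["confidence"],2)) for d in r.place_of("wrist",t)])
for n,p in dict(sw=(.602,-.07,.032),grip=(.576,.053,.206)).items(): print(n,proj(c,p).round(1))
# pink spout tip: least squares of scene and side rays
zs=np.linspace(.05,.2,151)
e=[np.linalg.norm(ray("scene",(227,225),z)-ray("side",(387,168),z)) for z in zs]
z=zs[np.argmin(e)]; print("pink spout",ray("scene",(227,225),z).round(3),ray("side",(387,168),z).round(3),min(e))
E
```

```text
kettle [([0.4186, -0.1615, 0.0019], 0.8), ([0.7428, -0.2027, 0.0002], 0.77), ([0.5716, 0.0523, 0.0208], 0.64)]
kettle_grip [([0.5744, 0.0545, 0.2048], 0.79), ([0.372, 0.1127, 0.1376], 0.71), ([0.419, -0.1647, 0.1875], 0.58)]
kettle_base []
kettle_switch_top [([0.5969, -0.0717, 0.0337], 0.81)]
sw [320.5 160.6]
grip [322.3 333.5]
pink spout [ 0.514 -0.189  0.102] [ 0.507 -0.195  0.102] 0.00938711255394457
```

View pics/w1.png

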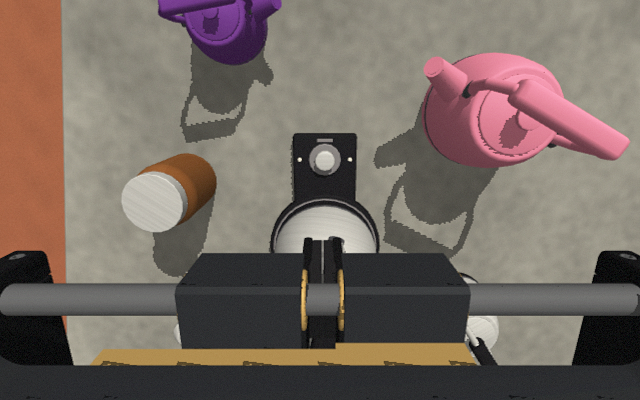

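The wrist view shows the switch cap at (324,159), the panel aligned with the tool, and the kettle below the gripper. The pink spout tip at (435,70) is well clear. Going down next to just above the cap.

{"api": "carry_out", "payload": {"steps": [[[0, 0.2, 3], 0], [[0, 0.3, 6], 0], [[0, 0.3, 9], 0], [[0, 0.3, 12], 0], [[0, 0.3, 15], 0], [[0, 0.3, 18], 0], [[0, 0.3, 21], 0], [[0, 0.3, 23.5], 0], [[0, 0.3, 25.5], 0], [[0, 0.3, 26.8], 0], [[0, 0.3, 27.5], 0], [[0, 0.3, 27.5], 0], [[0, 0.3, 27.5], 0]]}}

```text
time_s: 4.25
tcp_pos: [0.5996, -0.0713, 0.0576]
ee_rot: [[0.189, -0.982, 0.002], [-0.982, -0.189, 0.0], [0.0, -0.002, -1.0]]
wrist_force: [-0.1, -0.1, 0.5]
gripper_width: 0.002
```

{"api": "carry_out", "payload": {"steps": [[[0, 0, 0.3], 0], [[0, 0, 0.5], 0], [[0, 0, 0.7], 0], [[0, 0, 0.8], 0], [[0, 0, 0.9], 0], [[0, 0, 0.9], 0], [[0, 0, 0.9], 0]]}}

```text
time_s: 4.95
tcp_pos: [0.5999, -0.0713, 0.049]
ee_rot: [[0.189, -0.982, 0.003], [-0.982, -0.189, 0.0], [0.001, -0.003, -1.0]]
wrist_force: [0.7, 0.5, 3.0]
gripper_width: 0.007
```

```bash
python3 - <<'E'
from h import *
s=r.sense(); print(s["tcp_pos"],s["wrist_force"],s["time_s"])
im=r.capture("scene")[:,:,::-1]
cv2.imwrite("pics/s2.png",cv2.resize(im[170:290,230:370],None,fx=5,fy=5,interpolation=cv2.INTER_CUBIC))
E
```

```text
[ 0.59993668 -0.07128732  0.04895437] [0.74041518 0.54447524 3.00461086] 4.95
```

View pics/s2.png

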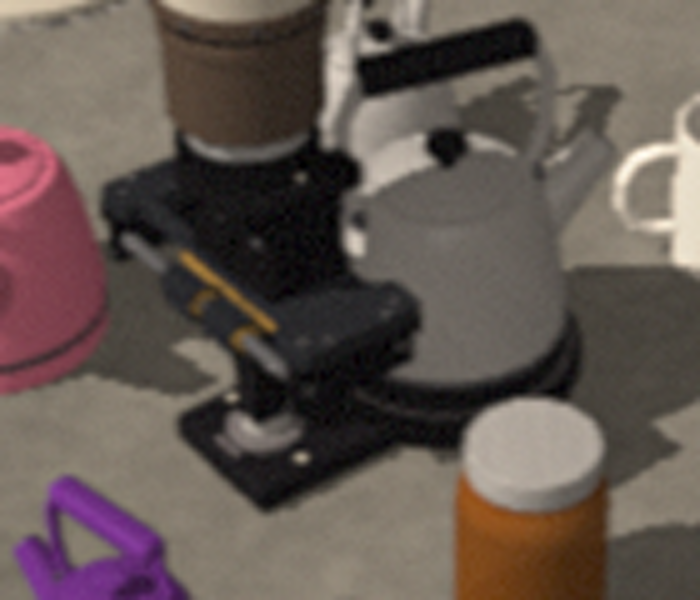

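The fingers rest on the cap at crop (262,410), clear of the kettle, with force rising at about 3 N. Pressing on to the bottom.

{"api": "carry_out", "payload": {"steps": [[[0, 0, 0.15], 0], [[0, 0, 0.3], 0], [[0, 0, 0.4], 0], [[0, 0, 0.5], 0], [[0, 0, 0.5], 0]]}}

```text
time_s: 5.5
tcp_pos: [0.6, -0.0713, 0.0451]
ee_rot: [[0.19, -0.982, 0.003], [-0.982, -0.19, -0.0], [0.001, -0.003, -1.0]]
wrist_force: [-2.8, 0.6, 9.4]
gripper_width: 0.008
```

{"api": "carry_out", "payload": {"steps": [[[0, 0, 0.15], 0], [[0, 0, 0.25], 0], [[0, 0, 0.25], 0], [[0, 0, 0.25], 0]]}}

```text
time_s: 5.9
tcp_pos: [0.6, -0.0713, 0.045]
ee_rot: [[0.191, -0.982, 0.004], [-0.982, -0.191, -0.001], [0.002, -0.003, -1.0]]
wrist_force: [-4.7, 2.1, 15.6]
gripper_width: 0.006
```

The switch has bottomed out: z stayed the same while the force rose from 9 to 16 N. Releasing straight up, slowly at first.

{"api": "carry_out", "payload": {"steps": [[[0, 0, -0.5], 0], [[0, 0, -1], 0], [[0, 0, -2], 0], [[0, 0, -4], 0], [[0, 0, -7], 0], [[0, 0, -11], 0], [[0, 0, -15], 0], [[0, 0, -19], 0], [[0, 0, -23], 0], [[0, 0, -26], 0], [[0, 0, -28], 0], [[0, 0, -28], 0], [[0, 0, -28], 0]]}}

```text
time_s: 7.2
tcp_pos: [0.5986, -0.0709, 0.3243]
ee_rot: [[0.191, -0.982, 0.003], [-0.982, -0.191, -0.0], [0.001, -0.003, -1.0]]
wrist_force: [-0.7, -0.2, -0.5]
gripper_width: 0.005
```

```bash
python3 - <<'E'
from h import *
s=r.sense(); R=np.array(s["ee_rot"]); p=np.array(s["tcp_pos"]); print(p.round(4),R.round(3).tolist())
G=[]
for cam in ("wrist","scene","side"):
    c=r.calibration(cam); im=r.capture(cam)
    if cam=="wrist": cv2.imwrite("pics/w3.png",im[:,:,::-1])
    if cam=="scene": cv2.imwrite("pics/s3.png",cv2.resize(im[170:290,230:370,::-1],None,fx=5,fy=5,interpolation=cv2.INTER_CUBIC))
    for t in ("kettle","kettle_grip","kettle_switch_top"):
        for d in r.place_of(cam,t):
            q=np.array(d["centre"])
            if np.hypot(*(q-[.575,.053,0])[:2])<.04 or t[-3:]=="top": print(cam,t,q.round(4),round(d["confidence"],2))
E
```

```text
[ 0.5986 -0.0709  0.3243] [[0.191, -0.982, 0.003], [-0.982, -0.191, -0.0], [0.001, -0.003, -1.0]]
wrist kettle [0.5718 0.0521 0.02  ] 0.71
wrist kettle_grip [0.5754 0.0546 0.2027] 0.71
wrist kettle_switch_top [ 0.5964 -0.072   0.0327] 0.83
scene kettle [0.5742 0.0537 0.0209] 0.73
scene kettle_grip [0.5749 0.0519 0.2079] 0.69
scene kettle_switch_top [ 0.6023 -0.07    0.0335] 0.51
side kettle [0.5729 0.0534 0.0193] 0.7
side kettle_grip [0.576  0.0499 0.2122] 0.87
```

View pics/s3.png

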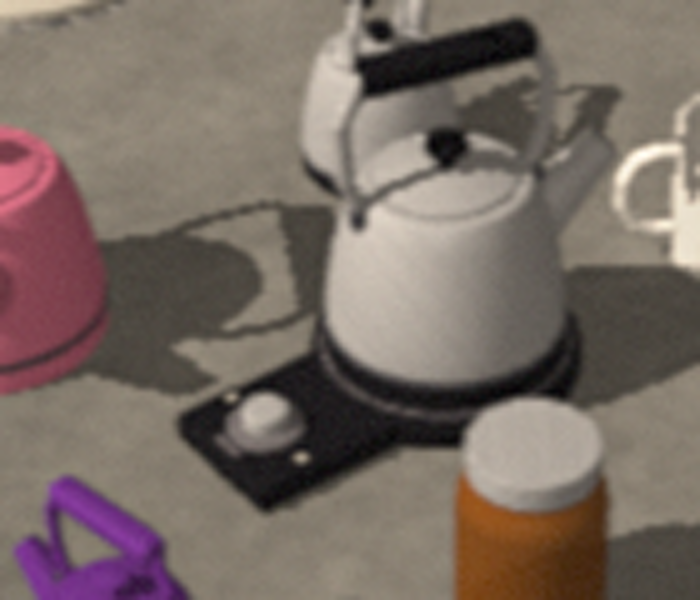

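The cap is back up at crop (265,410). Moving over the handle, turning across the bar and opening the jaws.

{"api": "carry_out", "payload": {"steps": [[[-2, 0, -0.6], 4], [[-5, 0, -0.6], 8], [[-8, 0, -0.6], 12], [[-11, 0, -0.6], 16.5], [[-12.6, 0, -0.6], 16.5], [[-12.6, 0, -0.6], 16.5], [[-12.6, 0, -0.6], 16.5], [[-12.6, 0, -0.6], 16.5]], "gripper": 1}}

```text
time_s: 8.6
tcp_pos: [0.5751, 0.0518, 0.3306]
ee_rot: [[-0.096, -0.995, 0.003], [-0.995, 0.096, -0.001], [0.001, -0.003, -1.0]]
wrist_force: [-0.3, 0.3, -0.3]
gripper_width: 0.648
```

```bash
python3 - <<'E'
from h import *
c=r.calibration("wrist"); im=r.capture("wrist"); cv2.imwrite("pics/w4.png",im[:,:,::-1])
for t in ("kettle","kettle_grip"):
    print(t,[np.round(d["centre"],4).tolist() for d in r.place_of("wrist",t)])
a=np.radians(84.5); u=np.array([np.cos(a),np.sin(a),0])
for k in (-.052,.052): print(proj(c,np.array([.5745,.0528,.216])+k*u).round(1))
E
```

```text
kettle [[0.3685, 0.1116, -0.0047], [0.5726, 0.0503, 0.0192]]
kettle_grip [[0.3698, 0.1128, 0.1356], [0.5732, 0.0553, 0.2033]]
[321.9 136.1]
[321.8 265.8]
```

View pics/w4.png

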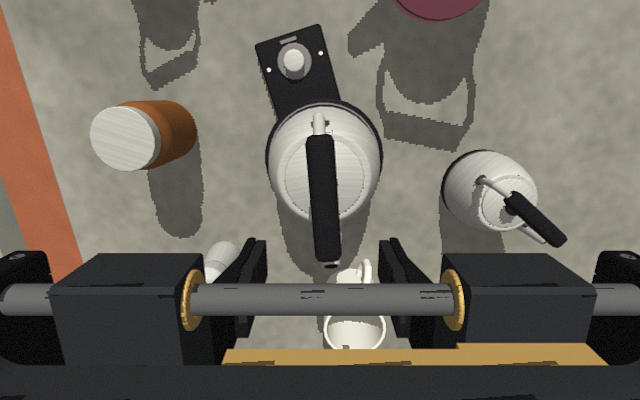

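The wrist view shows the whole bar from (320,136) to (328,262), turned slightly. I'll measure its axis from the dark pixels.

```bash
python3 - <<'E'
from h import *
g=cv2.cvtColor(cv2.imread("pics/w4.png"),cv2.COLOR_BGR2GRAY)
m=(g<50).astype(np.uint8); m[:125]=0; m[275:]=0; m[:,:295]=0; m[:,355:]=0
n,l,st,_=cv2.connectedComponentsWithStats(m)
k=1+np.argmax(st[1:,4]); print(st[k])
ys,xs=np.where(l==k)
for y in (140,170,200,230,255): print(y,xs[ys==y].min(),xs[ys==y].max())
rows=np.array([140,170,200,230,255]); 
P=np.array([ray("wrist",(xs[ys==y].mean(),y),.212)[:2] for y in range(142,254)])
vx,vy,x0,y0=cv2.fitLine(P.astype(np.float32),cv2.DIST_HUBER,0,1e-5,1e-5).ravel()
print("yaw",np.degrees(np.arctan2(vy,vx))%180)
for y in (ys.min(),ys.max()): 
    x=xs[ys==y].mean()
    for z in (.216,.206): print(y,x,z,ray("wrist",(x,y),z).round(4))
E
```

```text
[ 306  134   35  128 3378]
140 307 332
170 308 334
200 310 336
230 313 339
255 315 340
yaw 88.74358
134 326.0 0.216 [ 5.664e-01 -2.000e-04  2.160e-01]
134 326.0 0.206 [0.5664 0.0008 0.206 ]
261 325.0 0.216 [0.5765 0.1004 0.216 ]
261 325.0 0.206 [0.577  0.1054 0.206 ]
```

{"api": "carry_out", "payload": {"steps": [[[-0.1, 0.1, 0], -4.1], [[-0.1, 0.1, 1], -4.1], [[-0.1, 0.1, 2], -4.1], [[-0.1, 0.1, 3], -4.1], [[-0.1, 0.1, 5], -4.1], [[-0.1, 0.1, 7], -4.1], [[-0.1, 0.1, 9], -4.1], [[-0.1, 0.1, 11], -4.1], [[-0.1, 0.1, 12], -4.1], [[-0.1, 0.1, 12.5], -4.1], [[-0.1, 0.1, 12.5], -4.1], [[-0.1, 0.1, 12.5], -4.1], [[-0.1, 0.1, 12.5], -4.1]]}}

```text
time_s: 10.05
tcp_pos: [0.5752, 0.0528, 0.2066]
ee_rot: [[-0.025, -1.0, 0.005], [-1.0, 0.025, -0.0], [0.0, -0.005, -1.0]]
wrist_force: [0.0, 1.1, -0.7]
gripper_width: 1.0
```

{"api": "carry_out", "payload": {"steps": [[[0, 0.1, 0], 0], [[0, 0.1, 0], 0], [[0, 0.1, 0], 0], [[0, 0.1, 0], 0], [[0, 0.1, 0], 0], [[0, 0.1, 0], 0], [[0, 0.1, 0], 0], [[0, 0.1, 0], 0], [[0, 0.1, 0], 0], [[0, 0.1, 0], 0], [[0, 0.1, 0], 0], [[0, 0.1, 0], 0], [[0, 0.1, 0], 0], [[0, 0.1, 0], 0], [[0, 0.1, 0], 0]], "gripper": -1}}

```text
time_s: 11.55
tcp_pos: [0.5743, 0.0528, 0.2066]
ee_rot: [[-0.025, -1.0, 0.006], [-1.0, 0.025, -0.001], [0.0, -0.006, -1.0]]
wrist_force: [1.9, -1.4, -0.6]
gripper_width: 0.25
```

Gripped the bar with a 21.8 mm opening, which matches its 22 mm width. A slow first lift follows.

{"api": "carry_out", "payload": {"steps": [[[0, 0, -0.15], 0], [[0, 0, -0.4], 0], [[0, 0, -0.7], 0], [[0, 0, -1.0], 0], [[0, 0, -1.3], 0], [[0, 0, -1.6], 0], [[0, 0, -1.8], 0], [[0, 0, -2], 0], [[0, 0, -2], 0], [[0, 0, -2], 0], [[0, 0, -2], 0]]}}

```text
time_s: 12.65
tcp_pos: [0.5741, 0.0528, 0.2264]
ee_rot: [[-0.026, -1.0, 0.005], [-1.0, 0.026, -0.001], [0.0, -0.005, -1.0]]
wrist_force: [-0.3, 0.4, -7.8]
gripper_width: 0.251
```

```bash
python3 - <<'E'
from h import *
s=r.sense(); print(s["tcp_pos"].round(4),s["wrist_force"].round(2),s["moment"].round(3),s["joint_velocities"].round(2))
im=r.capture("scene"); cv2.imwrite("pics/s5.png",cv2.resize(im[150:270,260:400,::-1],None,fx=5,fy=5,interpolation=cv2.INTER_CUBIC))
E
```

```text
[0.5741 0.0528 0.2264] [-0.25  0.44 -7.78] [ 0.054  0.062 -0.03 ] [-0.02  0.02 -0.03  0.02 -0.04 -0.01]
```

View pics/s5.png

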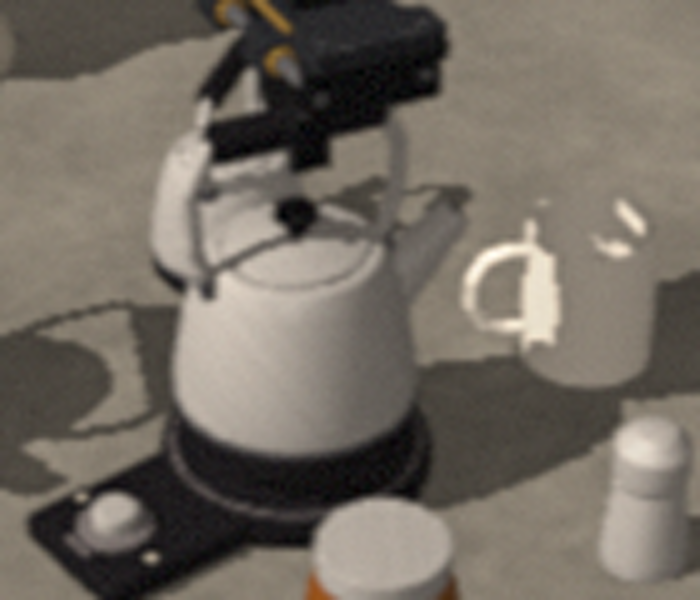

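The kettle at crop (300,330) has lifted free and looks level. The load is about 7.3 N, with little moment. Lifting it the rest of the way.

{"api": "carry_out", "payload": {"steps": [[[0, 0, -0.3], 0], [[0, 0, -0.8], 0], [[0, 0, -1.5], 0], [[0, 0, -2.3], 0], [[0, 0, -3.1], 0], [[0, 0, -3.9], 0], [[0, 0, -4.7], 0], [[0, 0, -5.5], 0], [[0, 0, -6.3], 0], [[0, 0, -7], 0], [[0, 0, -7.6], 0], [[0, 0, -8], 0], [[0, 0, -8.2], 0], [[0, 0, -8.2], 0], [[0, 0, -8.2], 0], [[0, 0, -8.2], 0], [[0, 0, -8.2], 0], [[0, 0, -8.2], 0], [[0, 0, -8.2], 0]]}}

```text
time_s: 14.6
tcp_pos: [0.5737, 0.0529, 0.3083]
ee_rot: [[-0.026, -1.0, 0.005], [-1.0, 0.026, -0.001], [0.0, -0.005, -1.0]]
wrist_force: [0.1, 0.2, -7.2]
gripper_width: 0.245
```

```bash
python3 - <<'E'
from h import *
s=r.sense(); print(s["time_s"],s["tcp_pos"].round(4),s["wrist_force"].round(2),s["moment"].round(3),s["joint_velocities"].round(2),s["gripper_width"])
ims=[]
for cam,(y,x) in (("scene",(130,250)),("side",(110,255))):
    im=r.capture(cam)[:,:,::-1]; ims.append(cv2.resize(im[y:y+150,x:x+100+0],None,fx=4,fy=4,interpolation=cv2.INTER_CUBIC))
    for t in ("kettle","kettle_grip","kettle_switch_top","mug","jar","shaker"):
        print(cam,t,[np.round(d["centre"],3).tolist() for d in r.place_of(cam,t)])
cv2.imwrite("pics/f6.png",np.hstack(ims))
E
```

```text
14.6 [0.5737 0.0529 0.3083] [ 0.07  0.24 -7.19] [-0.001  0.173  0.046] [ 0.03 -0.14  0.07  0.05  0.01  0.14] 0.24529936143683537
scene kettle [[0.745, -0.21, -0.001], [0.576, 0.053, 0.123], [0.414, -0.168, -0.005], [0.365, 0.115, 0.004]]
scene kettle_grip [[0.576, 0.052, 0.307], [0.42, -0.169, 0.187], [0.366, 0.112, 0.139], [0.743, -0.209, 0.123]]
scene kettle_switch_top [[0.598, -0.069, 0.029]]
scene mug [[0.555, 0.26, -0.004]]
scene jar [[0.774, -0.002, -0.004]]
scene shaker [[0.738, 0.182, -0.005]]
side kettle [[0.366, 0.112, 0.001], [0.572, 0.052, 0.122], [0.418, -0.163, 0.003], [0.746, -0.204, 0.0]]
side kettle_grip [[0.368, 0.112, 0.144], [0.573, 0.051, 0.313], [0.419, -0.164, 0.183], [0.744, -0.208, 0.121]]
side kettle_switch_top [[0.736, 0.188, 0.0]]
side mug [[0.555, 0.264, -0.0]]
side jar [[0.772, -0.003, -0.0]]
side shaker [[0.735, 0.19, 0.001]]
```

View pics/f6.png

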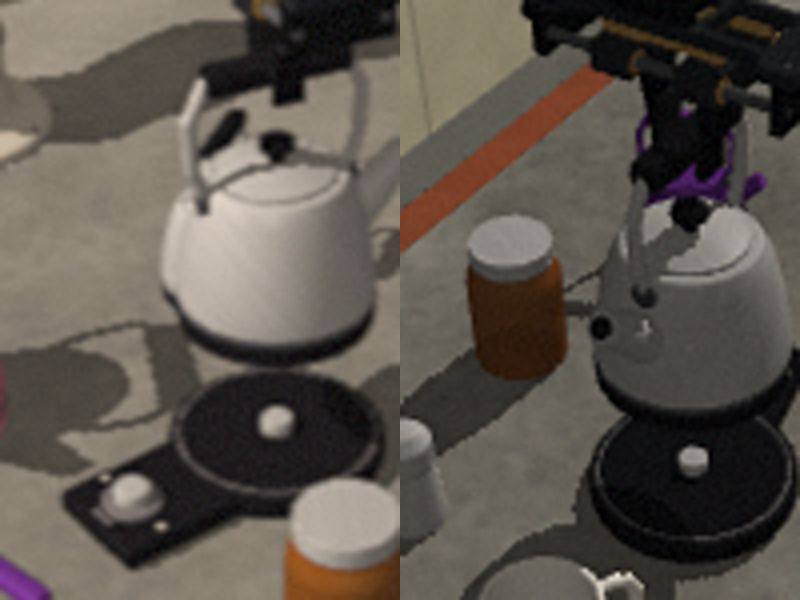

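Both views show the kettle level above its bare base, with the contact pin at scene crop (275,420), the switch up, and the bystanders unmoved. The arm is still, so I'm handing in.

```bash
python3 -c "
from station import r
print(r.finish_job()); s=r.sense(); print(s['tcp_pos'],s['wrist_force'])"
```

```text
the job is handed in; nothing more can be done
None
the job is handed in; nothing more can be done
```

The kettle was switched off first and is now held level and still about 10 cm above its base; I handed the job in at about 15 s.

- **Switch:** I pressed it with the jaws shut while the kettle was still standing there. It bottomed out: the height stayed at 45 mm while the force rose from 9 to 16 N. After the release, the picture showed the cap back up.
- **Lift:** I took the large steel kettle by the middle of its handle (jaw opening about 21.5 mm on the 22 mm bar) and lifted it straight up. The load is about 7.2 N, or roughly 0.7 kg. The cameras put its underside at about 122 mm, so it is 102 mm above the seat.
- **Last checks:** Both views show it level over the base. The mug, jar and shaker read within about 6 mm of where they started, which is roughly the networks' accuracy.
- **Disagreements:** The first handle-yaw estimate was 84.5°, and the closer wrist view gave 88.7°, so I used about 88.5°. The scene and wrist cameras differed by about 5 mm on the switch, and I pressed between the two. The side camera twice mistook the mug or the shaker for the switch, and I ignored those readings.

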